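# Blow off the filled jars before labelling

## Task

Move the small label roll out of the air lever's swing onto the work board, and stand every jar from the red basket on the steel blow-off plate. Then turn the yellow lever a quarter turn to its open stop for at least two seconds, turn it back to its closed stop, and only then stand all the jars in the grey crate.

Things in the scene. Friction and masses are not known exactly. Their poses are not given: they have to be found in the camera images.
- air_lever (a joint): ball-valve lever of the blow-off station, turning about a vertical axis; 0 = closed stop (lever across the pipe, pointing along the station's -x), 1.571 rad = open stop (lever over the pipe, along the station's +y); it opens clockwise seen from above, stiff (0.15 N m), stays where left, starts up to 0.1 rad off the closed stop
- lever_pivot (a point): point on the lever's axis at the mid-height of the lever, 82 mm above the table; axes as the station's
- lever_grip (a point): point on the lever's centre line 70 mm from the pivot, at mid-height; turns with the lever. The yellow grip is 13 mm wide, 18 mm high (z 73 to 91 mm above the table) and runs from 10 to 95 mm from the pivot; the pipe under the open lever has its top at z 55 mm
- station: fixed blow-off station: grey base plate 200 x 330 x 6 mm, with a steel blow-off plate, an air bar (24 mm pipe along y, centre 50 mm in +x and 43 mm up) and a brass ball valve at the pipe's -y end; origin at the table, x away from the robot, y along the pipe; turned by up to 0.12 rad
- plate_mid (a point): centre of the steel blow-off plate's top, 9 mm above the table, axes as the station's; the plate is flat, without a rim, 130 mm (x) by 200 mm (y); the air bar's front is 63 mm from this point in +x
- label_roll: small roll of white labels with a green band, standing upright, a solid cylinder 56 mm in diameter and 80 mm high, 0.18 kg; origin: centre of its underside. Starts on the station's base plate in the lever's swing
- board: fixed dark-wood work board with a pale blue sheet, 120 (x) x 170 (y) x 8 mm thick; origin: centre of its underside
- basket: fixed shallow red basket, 190 x 190 mm outside, 22 mm high, walls and floor 4 mm; origin: centre of its underside; on the robot's left or right
- crate: fixed shallow grey crate, 200 (x) x 190 (y) mm outside, 22 mm high, walls and floor 4 mm; origin: centre of its underside; on the other side
- jar1: squat amber glass jar with a gold screw lid, an upright cylinder 48 mm in diameter and 48 mm high (lid the top 16 mm, 47 mm wide), 0.12 kg; origin: centre of its underside, z up. Two or three of the four exist in a run (None at the start: absent). Starts standing in the red basket
- jar2: squat amber glass jar with a gold screw lid, an upright cylinder 48 mm in diameter and 48 mm high (lid the top 16 mm, 47 mm wide), 0.12 kg; origin: centre of its underside, z up. Two or three of the four exist in a run (None at the start: absent). Starts standing in the red basket
- jar3: squat amber glass jar with a gold screw lid, an upright cylinder 48 mm in diameter and 48 mm high (lid the top 16 mm, 47 mm wide), 0.12 kg; origin: centre of its underside, z up. Two or three of the four exist in a run (None at the start: absent). Starts standing in the red basket
- jar4: squat amber glass jar with a gold screw lid, an upright cylinder 48 mm in diameter and 48 mm high (lid the top 16 mm, 47 mm wide), 0.12 kg; origin: centre of its underside, z up. Two or three of the four exist in a run (None at the start: absent). Starts standing in the red basket
- big_roll: bystander, leave alone: large white label roll, 130 mm in diameter, 60 mm high; origin under its centre
- mug: bystander, leave alone: blue mug, 80 mm wide, 90 mm high; origin under its centre
- tall_bottle: bystander, leave alone: tall amber bottle, 60 mm wide, 160 mm high; origin under its centre
- stapler: bystander, leave alone: blue and black stapler, 120 x 32 x 34 mm; origin under its centre
- cap_carton: bystander, leave alone: small cardboard carton, 70 x 100 x 50 mm; origin under its centre
- clip_bowl: bystander, leave alone: small white bowl, 80 mm wide, 30 mm high; origin under its centre

How it is judged:
On the way, in this order (a step that is already met when the one before it is completed fails the run):
1. the label roll stands upright on the work board, and every jar stands upright on the steel blow-off plate, its centre at least 20 mm inside the plate's edge (either may be done first) (x of label_roll in the frame of board between -0.05 and 0.05 m and y of label_roll in the frame of board between -0.075 and 0.075 m and z of label_roll in the frame of board between 0.002 and 0.014 m and angle between each of label_roll, jar1, jar2, jar3, jar4's own z axis and vertical below 0.12 rad and linear speed of label_roll below 0.02 m/s and x of jar1 in the frame of plate_mid between -0.045 and 0.045 m and y of jar1 in the frame of plate_mid between -0.08 and 0.08 m and z of jar1 in the frame of plate_mid between -0.006 and 0.006 m and x of jar2 in the frame of plate_mid between -0.045 and 0.045 m and y of jar2 in the frame of plate_mid between -0.08 and 0.08 m and z of jar2 in the frame of plate_mid between -0.006 and 0.006 m and x of jar3 in the frame of plate_mid between -0.045 and 0.045 m and y of jar3 in the frame of plate_mid between -0.08 and 0.08 m and z of jar3 in the frame of plate_mid between -0.006 and 0.006 m and x of jar4 in the frame of plate_mid between -0.045 and 0.045 m and y of jar4 in the frame of plate_mid between -0.08 and 0.08 m and z of jar4 in the frame of plate_mid between -0.006 and 0.006 m), for 0.3 s.
2. the yellow lever is at its open stop (within 0.06 rad) for 2 s on end, with every jar standing on the steel plate like that (value of joint air_lever above 1.511 rad and x of jar1 in the frame of plate_mid between -0.045 and 0.045 m and y of jar1 in the frame of plate_mid between -0.08 and 0.08 m and z of jar1 in the frame of plate_mid between -0.006 and 0.006 m and angle between each of jar1, jar2, jar3, jar4's own z axis and vertical below 0.12 rad and x of jar2 in the frame of plate_mid between -0.045 and 0.045 m and y of jar2 in the frame of plate_mid between -0.08 and 0.08 m and z of jar2 in the frame of plate_mid between -0.006 and 0.006 m and x of jar3 in the frame of plate_mid between -0.045 and 0.045 m and y of jar3 in the frame of plate_mid between -0.08 and 0.08 m and z of jar3 in the frame of plate_mid between -0.006 and 0.006 m and x of jar4 in the frame of plate_mid between -0.045 and 0.045 m and y of jar4 in the frame of plate_mid between -0.08 and 0.08 m and z of jar4 in the frame of plate_mid between -0.006 and 0.006 m), for 2 s.
3. the lever is back at its closed stop (within 0.06 rad), with every jar still standing on the steel plate like that (value of joint air_lever below 0.06 rad and x of jar1 in the frame of plate_mid between -0.045 and 0.045 m and y of jar1 in the frame of plate_mid between -0.08 and 0.08 m and z of jar1 in the frame of plate_mid between -0.006 and 0.006 m and angle between each of jar1, jar2, jar3, jar4's own z axis and vertical below 0.12 rad and x of jar2 in the frame of plate_mid between -0.045 and 0.045 m and y of jar2 in the frame of plate_mid between -0.08 and 0.08 m and z of jar2 in the frame of plate_mid between -0.006 and 0.006 m and x of jar3 in the frame of plate_mid between -0.045 and 0.045 m and y of jar3 in the frame of plate_mid between -0.08 and 0.08 m and z of jar3 in the frame of plate_mid between -0.006 and 0.006 m and x of jar4 in the frame of plate_mid between -0.045 and 0.045 m and y of jar4 in the frame of plate_mid between -0.08 and 0.08 m and z of jar4 in the frame of plate_mid between -0.006 and 0.006 m), for 0.2 s.
At the end, for the whole second after the job is handed in: Every jar stands upright (within 7 degrees) and still on the floor of the grey crate; the small label roll stands upright and still on the work board, its centre at least 10 mm inside the board's edge; the yellow lever is within 0.06 rad of its closed stop; all are released (x of jar1 in the frame of crate between -0.085 and 0.085 m and y of jar1 in the frame of crate between -0.08 and 0.08 m and z of each of jar1, jar2, jar3, jar4 in the frame of crate below 0.01 m and angle between each of jar1, jar2, jar3, jar4, label_roll's own z axis and vertical below 0.12 rad and linear speed of each of jar1, jar2, jar3, jar4, label_roll below 0.02 m/s and x of jar2 in the frame of crate between -0.085 and 0.085 m and y of jar2 in the frame of crate between -0.08 and 0.08 m and x of jar3 in the frame of crate between -0.085 and 0.085 m and y of jar3 in the frame of crate between -0.08 and 0.08 m and x of jar4 in the frame of crate between -0.085 and 0.085 m and y of jar4 in the frame of crate between -0.08 and 0.08 m and x of label_roll in the frame of board between -0.05 and 0.05 m and y of label_roll in the frame of board between -0.075 and 0.075 m and z of label_roll in the frame of board between 0.002 and 0.014 m and value of joint air_lever below 0.06 rad); the robot touches nothing.
It fails at once if a bystander (big roll, mug, tall bottle, stapler, cap carton or clip bowl) is shifted by more than 30 mm (distance of any of big_roll, mug, tall_bottle, stapler, cap_carton, clip_bowl from where it was at the start of the episode above 0.03 m).
Of jar1, jar2, jar3, jar4 only 2 to 3 are there at a start; the rules pass over those that are not, and their reading is None.
At some moment in a run one of jar1, jar2, jar3, jar4 may be knocked a few centimetres aside while the robot is not near it.
It also fails if it takes over 210 s, if anything falls off the work surface, if the arm or the gripper's body presses on something with over 40 N, if the wrist force passes 120 N, or if a joint passes its speed limit or range.

## Robot

A 6-joint arm with a two-finger parallel gripper is mounted at the origin on the work surface. World frame = base frame: x ahead of the robot, y to its left, z up, the work surface at z = 0. Lengths are in m, angles in rad, forces in N, time in s.
With the tool pointing down it reaches from about 0.375 to 0.825 m from the base axis. Payload 5.5 kg.
Tool frame: the origin (TCP) lies midway between the tips of the shut fingers; the grasp point (between the pads) lies 19 mm behind it; z points along the fingers, y is the line along which they close (so a half turn about z gives the same grasp; the last joint's range is limited). The gripper opens to 85 mm and grips with 20 to 120 N. Pads are 22 mm wide; open, the fingers measure 114 mm over their backs; the gripper's body (76 mm by 85 mm) begins 54 mm behind the grasp point. The pads swing forward as they close: fully open they stand 13 mm farther back than shut.
Start: joints at [1.289, 0.314, -0.047, 1.21, 0, 1.571], TCP at [0.167, 0.576, 0.231] pointing down, gripper open.
Joint ranges: [-2.67, 2.67], [-0.69, 1.73], [-1.03, 1.25], [-2.08, 2.16], [-1.42, 1.45], [-3.14, 3.14]. Speed limits (rad/s): [2.39, 2.39, 3.01, 3.14, 3.14, 3.14].

## Interface

Orientations are given as a unit quaternion [w, x, y, z].
In Python, from rig import get_state, imaging, ctrl gives the robot as it stands.
- The arm moves only by the tool play_rows, never from a script. Its argument "series" is a list of rows, each a list of 7 numbers: the turn, a rotation vector about the tool's x, y, z each as a share of 90 degrees, from -1 to 1, then the shift along the tool's x, y, z each as a share of 50 cm, from -1 to 1, then the opening, from 0 (shut) to 1 (fully open). In form: [[ax, ay, az, tx, ty, tz, gripper], ...]. A call has 1 to 12 rows; each row is the pose to reach, as a shift and turn from the pose commanded when the call began, along the tool's axes at that moment; what a row does not reach only later rows make up. A row lasts 1/12 s, in which the tool goes at most 41.7 mm and 7.16 degrees, less where a joint would pass 70% of its speed; a pose out of reach is approached as far as the arm can. A call with a number of a shift or a turn outside -1 to 1 is refused whole. A call with a gripper value outside its range is refused whole. The fingers move at their own pace and stop on an object; the grip force is fixed at half the most. Time passes only in rows, so rows that repeat a pose let the fingers close. It gives the time, the measured TCP pose, the force, the opening and the grip force at its end, in the units of the state.
- get_state(): the state, without advancing time (a new reading comes with each control period).
- imaging.get_image(name): name is "scene" or "side" or "wrist"; returns a dict with "img" (480x640x3 uint8, red, green, blue), "fx", "fy", "cx", "cy" (pixels), "rvec" (rotation vector, rad) and "tvec" (3), from world to camera coordinates, as OpenCV has them. Camera axes: x right, y down, z forward; pixel columns grow to the right and rows downward; lengths in m; the calibration is good to about 2 mm. A picture is of the moment at which its call begins. There is no depth.
- ctrl.finish_job(): hands the job in; it is judged then, once.
The state is a dict: "t": time; "joints": joint angles; "qvel": joint speeds; "joint_efforts": joint torques, N m; "ee_pos": TCP position; "ee_rot": TCP orientation; "ft_force": force on the tool from outside, world axes, zero at the start; "torque": the same for the moment, N m; "grip_width": finger opening in m; "gripper_force": force on a finger pad.
Only numpy, scipy, OpenCV 4.12 (cv2) and the standard library are available. Lean on these libraries where they do the work, as an engineer would, in place of code of your own. Each camera call takes 0.05 s, during which the arm holds its last target. There are 200 camera calls.

## Working session

There is one attempt and no reset: what is moved stays moved. The work goes in short steps, Python scripts to look and compute and a tool call to move; the robot and the scene stay as the last step left them, time stands still between calls to the robot, and variables do not carry over. Pictures are saved under pics/ and viewed, at most 14 in all, crops included, and the job is handed in when it is done.

Besides the shell and the picture viewer there is one more tool, called after "Call:" as name([rows], argument=value, ...), one row to a line, values as JSON. play_rows: Moves the arm, as the interface text tells. Shift numbers are shares of 50 cm and turn numbers shares of 90 degrees, none past 1 either way. Its arguments: {"type":"object","properties":{"series":{"type":"array","items":{"type":"array","items":{"type":"number"}}}},"required":["series"]}

```bash
mkdir -p pics; ls; python3 - <<'E'
from rig import get_state, imaging, ctrl
import cv2,numpy as np
s=get_state();print({k:np.round(v,3).tolist() for k,v in s.items()})
for n in("scene","side","wrist"):
    d=imaging.get_image(n);cv2.imwrite(f"pics/{n}0.png",d["img"][:,:,::-1])
    R=cv2.Rodrigues(np.array(d["rvec"],float))[0];print(n,d["fx"],d["cx"],d["cy"],"campos",-R.T@np.array(d["tvec"]).ravel(), R[2])
E
```

```text
pics
{'t': 0.0, 'joints': [1.289, 0.314, -0.048, 1.21, 0.0, 1.571], 'qvel': [-0.001, 0.001, -0.002, -0.001, 0.002, -0.001], 'joint_efforts': [-0.002, -53.959, 33.975, 0.019, -0.0, 0.0], 'ee_pos': [0.167, 0.576, 0.23], 'ee_rot': [-0.0, 0.14, 0.99, -0.001], 'ft_force': [-0.502, -0.138, -0.132], 'torque': [0.06, -0.014, 0.006], 'gripper_force': 0.0, 'grip_width': 0.085}
scene 474.2329321269644 322.64189127279184 236.40305730372452 campos [ 0.77781917 -0.55536021  1.0184732 ] [-0.25931869  0.50337996 -0.82423446]
side 524.9278629195848 316.40545398995744 237.2472565646182 campos [ 0.2211927  -0.91627129  0.95348243] [ 0.21606874  0.70534965 -0.67512678]
wrist 354.3828077831351 321.8096406451104 235.0532984071043 campos [0.10039373 0.5944027  0.37401226] [ 0.26020285 -0.07712075 -0.96246915]
```

View pics/scene0.png

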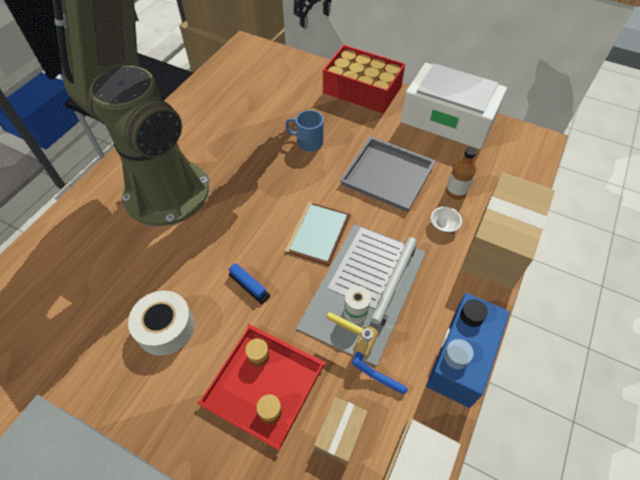

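View pics/side0.png

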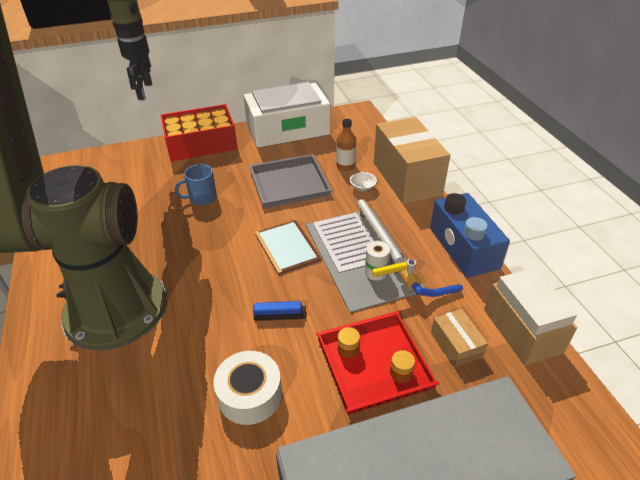

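View pics/wrist0.png

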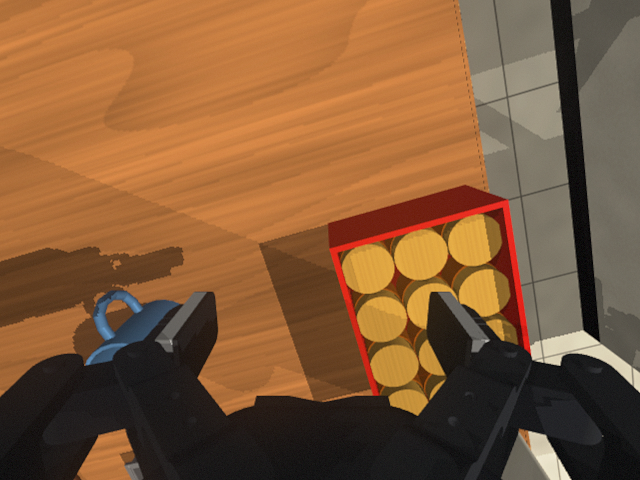

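Two jars stand in the red basket (scene 257,351 and 268,408). The roll is at (357,300), the lever runs from (330,317) to its pivot at (367,335), the board is at (318,232) and the crate at (388,174). Next I'll rectify the table area for measuring.

```bash
cat > h.py <<'E'
import cv2,numpy as np
from rig import get_state, imaging, ctrl
from scipy.spatial.transform import Rotation as Ro
def cam(n):
    d=imaging.get_image(n);d["K"]=np.array([[d["fx"],0,d["cx"]],[0,d["fy"],d["cy"]],[0,0,1.]])
    d["R"]=cv2.Rodrigues(np.array(d["rvec"],float))[0];d["t"]=np.array(d["tvec"],float).ravel();d["hsv"]=cv2.cvtColor(d["img"],cv2.COLOR_RGB2HSV);return d
def ray(d,uv,z):
    uv=np.atleast_2d(np.asarray(uv,float));r=np.c_[uv,np.ones(len(uv))]@np.linalg.inv(d["K"]).T@d["R"]
    c=-d["R"].T@d["t"];s=(z-c[2])/r[:,2];return (c+r*s[:,None])[:,:2]
def blobs(d,lo,hi,amin=60):
    m=cv2.morphologyEx(cv2.inRange(d["hsv"],np.array(lo),np.array(hi)),cv2.MORPH_OPEN,np.ones((2,2)))
    n,l,s,c=cv2.connectedComponentsWithStats(m);return [(c[i],s[i,4],np.argwhere(l==i)[:,::-1]) for i in range(1,n) if s[i,4]>=amin]
def go(p,yaw=None):
    """rows' share numbers from the current pose to world p (tool down), yaw = world angle of the tool y axis"""
    s=get_state();q=s["ee_rot"];R=Ro.from_quat([q[1],q[2],q[3],q[0]])
    sh=R.inv().apply(np.array(p)-s["ee_pos"])/.5
    if yaw is None: T=R
    else:
        y=np.array([np.cos(yaw),np.sin(yaw),0]); z=np.array([0,0,-1.]);x=np.cross(y,z)
        T=Ro.from_matrix(np.c_[x,y,z])
    return np.round(np.r_[(R.inv()*T).as_rotvec()/(np.pi/2),sh],4).tolist()
E
python3 - <<'E'
from h import *
a=cam("scene");b=cam("side")
for d,n in((a,"a"),(b,"b")):
    P=np.array([[.25,.4],[.25,-.4],[.85,.4]]);P=np.array([[.25,.4,.009],[.25,-.4,.009],[.85,.4,.009],[.85,-.4,.009]])
    uv=cv2.projectPoints(P,np.array(d["rvec"],float),d["t"],d["K"],None)[0].reshape(-1,2).astype(np.float32)
    M=cv2.getPerspectiveTransform(uv,np.float32([[0,600],[800,600],[0,0],[800,0]]))
    cv2.imwrite(f"pics/rect_{n}.png",cv2.warpPerspective(d["img"],M,(800,600))[:,:,::-1])
    for nm,lo,hi,z in(("gold",(15,100,90),(25,255,255),.044),("yellow",(25,130,120),(35,255,255),.082)):
        for c,ar,_ in blobs(d,lo,hi):
            print(n,nm,c.round(1),ar,ray(d,c,z).round(4).tolist())
E
```

```text
a gold [241.6  89.2] 11011 [[-0.0167, 0.4238]]
a gold [240.8   8.2] 276 [[-0.2727, 0.8145]]
a gold [227.   16.8] 88 [[-0.2869, 0.7436]]
a gold [193.1  50.6] 132 [[-0.2739, 0.5186]]
a gold [365.6  69.8] 1450 [[0.2912, 0.6947]]
a gold [397.7 105.9] 64 [[0.4522, 0.5786]]
a gold [322.8 283.7] 36440 [[0.5331, -0.079]]
a gold [505.1 123.6] 88 [[0.7665, 0.6529]]
a gold [ 67.6 212.5] 2964 [[-0.1472, -0.1969]]
a gold [227.7 171.3] 86 [[0.1393, 0.1126]]
a gold [163.2 236.4] 108 [[0.1185, -0.1432]]
a gold [ 58.8 307.4] 219 [[0.0317, -0.4075]]
a gold [366.6 345.2] 276 [[0.6859, -0.1691]]
a gold [311.8 346. ] 529 [[0.5822, -0.2251]]
a gold [257.6 351. ] 423 [[0.4844, -0.2882]]
a gold [342.6 359.5] 139 [[0.654, -0.2215]]
a gold [334.6 403.3] 1410 [[0.6795, -0.3102]]
a gold [  6.5 412.5] 436 [[0.1094, -0.6258]]
a gold [269.4 408.4] 490 [[0.5684, -0.3789]]
a gold [475.6 411.6] 107 [[0.9358, -0.1955]]
a gold [189.2 417.8] 67 [[0.4372, -0.4672]]
a gold [137.7 435.9] 146 [[0.3689, -0.5404]]
a gold [212.3 433.9] 89 [[0.495, -0.471]]
a gold [154.1 436.9] 121 [[0.3985, -0.5273]]
a gold [176.8 441.1] 147 [
[... 517 characters left out ...]
2.6   6.5] 144 [[0.5869, 1.7998]]
b gold [20.7 34.7] 107 [[-0.3429, 1.7513]]
b gold [220.9 119. ] 231 [[0.3848, 0.708]]
b gold [205.4 121.6] 239 [[0.3317, 0.7083]]
b gold [189.5 124.3] 241 [[0.278, 0.7079]]
b gold [173.6 126.9] 246 [[0.2249, 0.7087]]
b gold [411.4 162.1] 4407 [[0.8876, 0.2636]]
b gold [268.6 252.7] 180 [[0.3821, 0.0176]]
b gold [  6.6 259. ] 162 [[-0.2414, 0.2023]]
b gold [401.7 275.6] 431 [[0.6629, -0.1584]]
b gold [525.9 331.9] 2835 [[0.8446, -0.3924]]
b gold [459.3 339.2] 1823 [[0.7011, -0.365]]
b gold [349.4 339. ] 388 [[0.4814, -0.292]]
b gold [403.7 362.8] 429 [[0.5654, -0.382]]
b gold [248.1 381.4] 218 [[0.2556, -0.3254]]
b yellow [389.  267.8] 101 [[0.6272, -0.1583]]
```

View pics/rect_a.png

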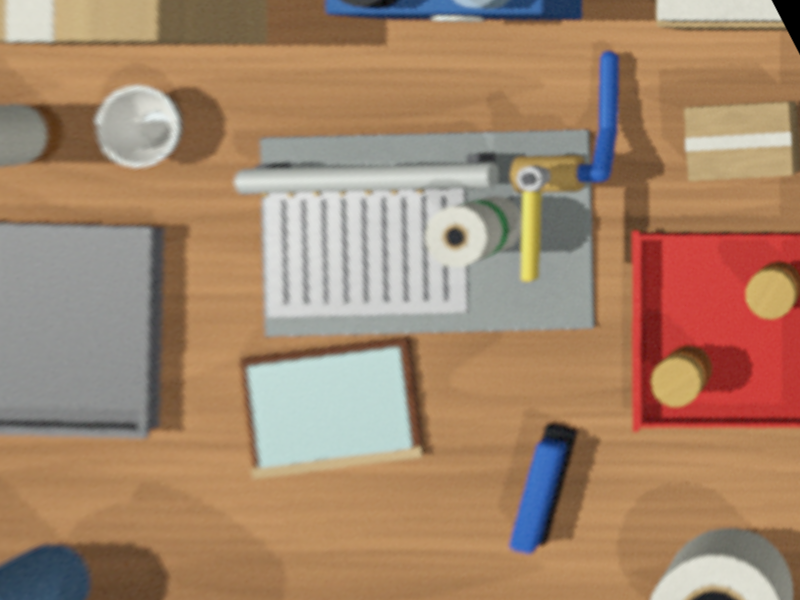

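View pics/rect_b.png

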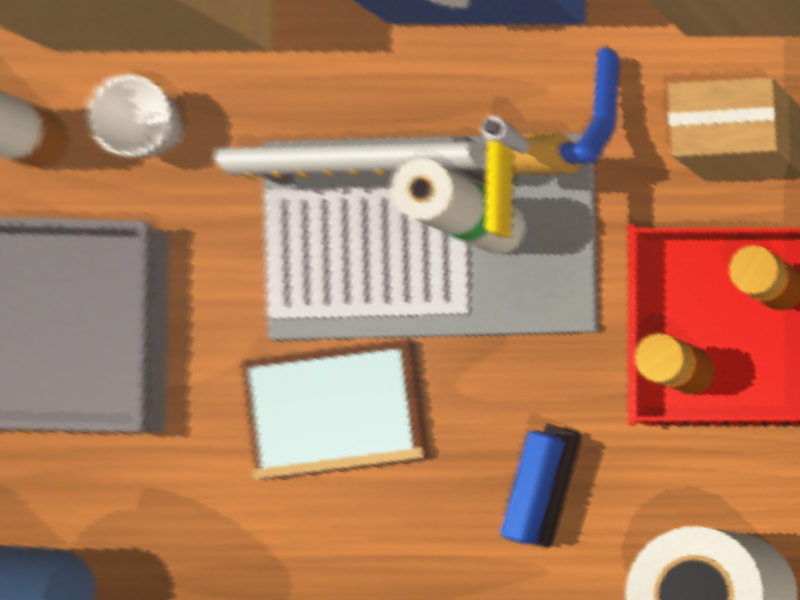

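The rectified views agree with each other to about 2 mm (1 mm/px, x = 0.85 - row/1000, y = 0.4 - col/1000):

| Thing | Rect view A pixels | World position |
|---|---|---|
| Plate centre | (367,251) | (.599, .033) |
| Roll hole | (456,237) | roll at (.626, -.094) |
| Lever tip | (530,281) | pivot about (.680, -.162) |
| Board centre | (331,407) | (.442, .068) |
| Crate right rim | col 155 | |

The two jars are at (.483, -.290) and (.567, -.380).

```bash
python3 - <<'E'
from h import *
print(go([.626,-.0935,.2],np.pi/2), go([.4,.24,.22],np.pi/2))
E
```

```text
[-0.0005, -0.0001, -0.1794, -1.2546, -1.0309, 0.0626] [-0.0005, -0.0001, -0.1794, -0.635, -0.516, 0.0222]
```

Call:
play_rows([
  [-0.0005,0,-0.0598,-0.2,-0.165,0.01,0.8],
  [-0.0005,0,-0.1794,-0.635,-0.516,0.02,0.8],
  [-0.0005,0,-0.1794,-0.635,-0.516,0.02,0.8],
  [-0.0005,0,-0.1794,-0.635,-0.516,0.02,0.8],
  [-0.0005,0,-0.1794,-0.635,-0.516,0.02,0.8],
  [-0.0005,0,-0.1794,-0.635,-0.516,0.02,0.8],
  [-0.0005,0,-0.1794,-0.635,-0.516,0.02,0.8],
  [-0.0005,0,-0.1794,-0.635,-0.516,0.02,0.8],
  [-0.0005,0,-0.1794,-0.635,-0.516,0.02,0.8],
  [-0.0005,0,-0.1794,-0.635,-0.516,0.02,0.8],
  [-0.0005,0,-0.1794,-0.635,-0.516,0.02,0.8],
  [-0.0005,0,-0.1794,-0.635,-0.516,0.02,0.8],
])

```text
t: 1.25
ee_pos: [0.4009, 0.2386, 0.2213]
ee_rot: [-0.0, 0.002, 1.0, 0.0]
ft_force: [0.3, 0.4, -0.2]
grip_width: 0.0684
gripper_force: 0.0
```

Call:
play_rows([
  [0,0,0,-0.45,-0.664,0.18,0.8],
  [0,0,0,-0.45,-0.664,0.18,0.8],
  [0,0,0,-0.45,-0.664,0.18,0.8],
  [0,0,0,-0.45,-0.664,0.18,0.8],
  [0,0,0,-0.45,-0.664,0.18,0.8],
  [0,0,0,-0.45,-0.664,0.18,0.8],
  [0,0,0,-0.45,-0.664,0.18,0.8],
  [0,0,0,-0.45,-0.664,0.18,0.8],
  [0,0,0,-0.45,-0.664,0.18,0.8],
  [0,0,0,-0.45,-0.664,0.18,0.8],
  [0,0,0,-0.45,-0.664,0.18,0.8],
  [0,0,0,-0.45,-0.664,0.18,0.8],
])

```text
t: 2.25
ee_pos: [0.6253, -0.0916, 0.1297]
ee_rot: [-0.001, 0.0, 1.0, 0.001]
ft_force: [-0.2, 0.8, 0.3]
grip_width: 0.0684
gripper_force: 0.0
```

```bash
python3 - <<'E'
from h import *
print(go([.626,-.0935,.04],np.pi/2))
d=cam("wrist");cv2.imwrite("pics/w1.png",d["img"][:,:,::-1])
E
```

```text
[0.001, -0.001, -0.0006, -0.0017, -0.004, 0.1794]
```

View pics/w1.png

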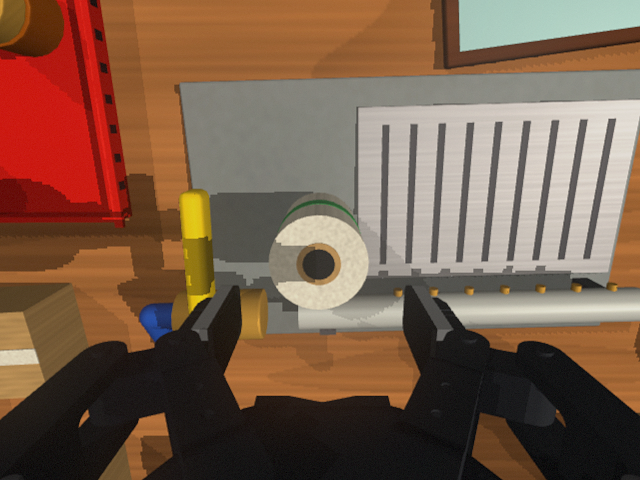

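The wrist view shows the roll's core at (318,264), centred between the fingers (about x 321). The lever tip at (195,195) is clear of them, so I'll go down and grip.

Call:
play_rows([
  [0,0,0,-0.001,-0.004,0.06,0.8],
  [0,0,0,-0.001,-0.004,0.12,0.8],
  [0,0,0,-0.001,-0.004,0.18,0.8],
  [0,0,0,-0.001,-0.004,0.18,0.8],
  [0,0,0,-0.001,-0.004,0.18,0],
  [0,0,0,-0.001,-0.004,0.18,0],
  [0,0,0,-0.001,-0.004,0.18,0],
  [0,0,0,-0.001,-0.004,0.18,0],
  [0,0,0,-0.001,-0.004,0.18,0],
  [0,0,0,-0.001,-0.004,0.18,0],
  [0,0,0,-0.001,-0.004,0.18,0],
  [0,0,0,-0.001,-0.004,0.18,0],
])

```text
t: 3.3
ee_pos: [0.6258, -0.0938, 0.0413]
ee_rot: [0.0, 0.0, 1.0, 0.0]
ft_force: [0.3, -1.3, 1.2]
grip_width: 0.0549
gripper_force: 63.4
```

Call:
play_rows([
  [0,0,0,0,0,-0.07,0],
  [0,0,0,0,0,-0.14,0],
  [0,0,0,0,0,-0.2,0],
  [0,0,0,0.06,0.055,-0.2,0],
  [0,0,0,0.12,0.11,-0.2,0],
  [0,0,0,0.18,0.16,-0.2,0],
  [0,0,0,0.24,0.21,-0.2,0],
  [0,0,0,0.3,0.264,-0.2,0],
  [0,0,0,0.35,0.31,-0.2,0],
  [0,0,0,0.368,0.324,-0.2,0],
  [0,0,0,0.368,0.324,-0.14,0],
  [0,0,0,0.368,0.324,-0.08,0],
])

```text
t: 4.3
ee_pos: [0.4437, 0.0692, 0.0825]
ee_rot: [0.003, -0.001, 1.0, 0.001]
ft_force: [1.4, 0.9, -2.0]
grip_width: 0.055
gripper_force: 64.1
```

```bash
python3 - <<'E'
from h import *
print(go([.442,.068,.0438],np.pi/2),get_state()["grip_width"])
E
```

```text
[0.0009, 0.004, 0.001, 0.0039, -0.0025, 0.0775] 0.05496405746287946
```

Call:
play_rows([
  [0,0,0,0,0,0.03,0],
  [0,0,0,0,0,0.06,0],
  [0,0,0,0,0,0.075,0],
  [0,0,0,0,0,0.075,0],
  [0,0,0,0,0,0.075,0],
  [0,0,0,0,0,0.075,0.85],
  [0,0,0,0,0,0.075,0.85],
  [0,0,0,0,0,0.075,0.85],
  [0,0,0,0,0,0.075,0.85],
  [0,0,0,0,0,0.01,0.85],
  [0,0,0,0,0,-0.07,0.85],
  [0,0,0,0,0,-0.15,0.85],
])

```text
t: 5.3
ee_pos: [0.4403, 0.0681, 0.157]
ee_rot: [-0.001, -0.0, 1.0, 0.0]
ft_force: [0.8, 0.5, -0.3]
grip_width: 0.0726
gripper_force: 0.0
```

```bash
python3 - <<'E'
from h import *
print(go([.483,-.29,.13],np.pi/4),get_state()["grip_width"],go([.483,-.29,.13],3*np.pi/4))
E
```

```text
[-0.0003, -0.0015, 0.5, -0.0854, -0.7162, 0.0536] 0.07258167311599163 [0.0008, -0.0012, -0.5, -0.0854, -0.7162, 0.0536]
```

```bash
cat >> h.py <<'E'
def jars():
    for n in("scene","side"):
        d=cam(n)
        for c,ar,px in blobs(d,(15,100,90),(25,255,255),150):
            w=ray(d,c,.044)[0]
            if .35<w[0]<.75 and -.45<w[1]<.45 and ar<700 : print(n,c.round(0),ar,w.round(4).tolist())
    return
E
python3 - <<'E'
from h import *
jars();d=cam("side")
cv2.imwrite("pics/s1.png",d["img"][130:430,180:500,::-1])
E
```

```text
scene [439. 183.] 466 [0.6686, 0.3397]
scene [367. 345.] 273 [0.686, -0.1685]
scene [258. 351.] 418 [0.4846, -0.2886]
scene [269. 408.] 491 [0.5684, -0.3789]
side [269. 253.] 182 [0.382, 0.0176]
side [402. 276.] 424 [0.6634, -0.1593]
side [349. 339.] 385 [0.4815, -0.2922]
side [404. 363.] 428 [0.5653, -0.382]
```

View pics/s1.png

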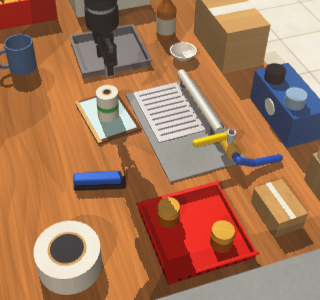

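Call:
play_rows([
  [0,0,0.08,-0.0142,-0.08,0.01,0.75],
  [0,0,0.16,-0.0285,-0.16,0.01,0.75],
  [0,0,0.24,-0.0427,-0.24,0.01,0.75],
  [0,0,0.32,-0.057,-0.32,0.01,0.75],
  [0,0,0.4,-0.064,-0.4,0.01,0.75],
  [0,0,0.48,-0.07,-0.48,0.01,0.75],
  [0,0,0.5,-0.08,-0.56,0.01,0.75],
  [0,0,0.5,-0.0854,-0.64,0.02,0.75],
  [0,0,0.5,-0.0854,-0.7162,0.0536,0.75],
  [0,0,0.5,-0.0854,-0.7162,0.0536,0.75],
  [0,0,0.5,-0.0854,-0.7162,0.0536,0.75],
])

```text
t: 6.37
ee_pos: [0.4825, -0.2908, 0.1265]
ee_rot: [-0.002, 0.384, 0.923, 0.001]
ft_force: [0.7, 0.7, -0.4]
grip_width: 0.0641
gripper_force: 0.0
```

The roll stands on the board at crop (107,97), and both jars in the basket are unmoved at crop (168,210) and (223,233).

Call:
play_rows([
  [0,0,0,0,0,0.07,0.75],
  [0,0,0,0,0,0.14,0.75],
  [0,0,0,0,0,0.2,0.75],
  [0,0,0,0,0,0.22,0.75],
  [0,0,0,0,0,0.22,0.75],
  [0,0,0,0,0,0.22,0],
  [0,0,0,0,0,0.22,0],
  [0,0,0,0,0,0.22,0],
  [0,0,0,0,0,0.22,0],
  [0,0,0,0,0,0.22,0],
  [0,0,0,0,0,0.22,0],
  [0,0,0,0,0,0.22,0],
])

```text
t: 7.37
ee_pos: [0.4858, -0.2904, 0.0208]
ee_rot: [0.002, 0.383, 0.924, 0.0]
ft_force: [-0.2, 0.4, 6.7]
grip_width: 0.0456
gripper_force: 62.5
```

```bash
python3 - <<'E'
from h import *
# plate targets: station yaw .023
print(go([.585,-.022,.12],np.pi/2),go([.588,.088,.12],np.pi/2))
E
```

```text
[0.0004, 0.002, -0.5, 0.2387, 0.5203, -0.198] [0.0004, 0.002, -0.5, 0.39, 0.6801, -0.1981]
```

Call:
play_rows([
  [0,0,0,0,0,-0.07,0],
  [0,0,0,0,0,-0.14,0],
  [0,0,-0.06,0.03,0.055,-0.198,0],
  [0,0,-0.12,0.066,0.115,-0.198,0],
  [0,0,-0.18,0.105,0.183,-0.198,0],
  [0,0,-0.24,0.144,0.252,-0.198,0],
  [0,0,-0.3,0.185,0.322,-0.198,0],
  [0,0,-0.36,0.225,0.392,-0.198,0],
  [0,0,-0.42,0.265,0.462,-0.198,0],
  [0,0,-0.48,0.305,0.532,-0.198,0],
  [0,0,-0.5,0.345,0.602,-0.198,0],
  [0,0,-0.5,0.39,0.68,-0.198,0],
])

```text
t: 8.37
ee_pos: [0.5861, 0.087, 0.1188]
ee_rot: [0.0, -0.001, 1.0, 0.0]
ft_force: [1.6, -1.0, -1.6]
grip_width: 0.0459
gripper_force: 62.2
```

Call:
play_rows([
  [0,0,0,0,0,0,0],
  [0,0,0,0,0,0,0],
])

```text
t: 8.53
ee_pos: [0.5863, 0.0874, 0.1184]
ee_rot: [0.0, -0.002, 1.0, 0.0]
ft_force: [-1.2, -0.2, -1.8]
grip_width: 0.046
gripper_force: 62.4
```

```bash
python3 - <<'E'
from h import *
print(go([.588,.088,.0268],np.pi/2))
E
```

```text
[0.0004, 0.0003, 0.0025, -0.0033, 0.001, 0.1833]
```

Call:
play_rows([
  [0,0,0,0,0,0.07,0],
  [0,0,0,0,0,0.13,0],
  [0,0,0,0,0,0.165,0],
  [0,0,0,0,0,0.183,0],
  [0,0,0,0,0,0.183,0],
  [0,0,0,0,0,0.183,0.75],
  [0,0,0,0,0,0.183,0.75],
  [0,0,0,0,0,0.183,0.75],
  [0,0,0,0,0,0.183,0.75],
  [0,0,0,0,0,0.13,0.75],
  [0,0,0,0,0,0.06,0.75],
  [0,0,0,0,0,-0.02,0.75],
])

```text
t: 9.53
ee_pos: [0.5843, 0.0849, 0.1281]
ee_rot: [-0.002, 0.0, 1.0, 0.0]
ft_force: [1.1, 0.1, 1.1]
grip_width: 0.0641
gripper_force: 0.0
```

```bash
python3 - <<'E'
from h import *
jars();print(go([.567,-.3805,.13],np.pi/4))
d=cam("side");hsv=d["hsv"]
# basket outline at rim height
for n in("scene","side"):
    d=cam(n);m=cv2.inRange(d["hsv"],np.array((0,180,90)),np.array((6,255,255)))|cv2.inRange(d["hsv"],np.array((174,180,90)),np.array((180,255,255)))
    m[:200]=0;k=max(cv2.findContours(m,0,1)[0],key=cv2.contourArea);p=ray(d,k.reshape(-1,2),.022);r=cv2.minAreaRect(p.astype(np.float32));print(n,np.round(cv2.boxPoints(r),3).tolist())
E
```

```text
scene [367. 345.] 274 [0.6858, -0.1689]
scene [342. 360.] 191 [0.6525, -0.2229]
scene [270. 409.] 485 [0.5687, -0.379]
scene [299. 457.] 158 [0.6637, -0.4301]
side [336. 219.] 238 [0.5833, 0.0843]
side [269. 253.] 182 [0.3821, 0.0175]
side [400. 275.] 471 [0.6597, -0.1561]
side [404. 363.] 428 [0.5654, -0.3822]
[0.0043, 0.0064, 0.5, 0.0476, -0.9328, 0.0085]
scene [[0.4259999990463257, -0.2370000034570694], [0.4269999861717224, -0.4339999854564667], [0.6209999918937683, -0.4339999854564667], [0.6200000047683716, -0.23600000143051147]]
side [[0.4230000078678131, -0.44200000166893005], [0.6200000047683716, -0.44200000166893005], [0.6209999918937683, -0.2370000034570694], [0.4230000078678131, -0.2370000034570694]]
```

Call:
play_rows([
  [0,0,0.08,0.003,-0.075,-0.02,0.75],
  [0,0,0.16,0.007,-0.15,-0.02,0.75],
  [0,0,0.24,0.011,-0.225,-0.02,0.75],
  [0,0,0.32,0.015,-0.3,-0.02,0.75],
  [0,0,0.4,0.019,-0.375,-0.02,0.75],
  [0,0,0.48,0.023,-0.455,-0.02,0.75],
  [0,0,0.5,0.027,-0.535,-0.02,0.75],
  [0,0,0.5,0.031,-0.615,-0.02,0.75],
  [0,0,0.5,0.036,-0.695,-0.02,0.75],
  [0,0,0.5,0.04,-0.775,-0.02,0.75],
  [0,0,0.5,0.044,-0.855,-0.01,0.75],
  [0,0,0.5,0.0476,-0.9328,0.0085,0.75],
])

```text
t: 10.78
ee_pos: [0.5613, -0.3831, 0.1227]
ee_rot: [-0.001, 0.383, 0.924, 0.0]
ft_force: [0.6, -0.8, 0.7]
grip_width: 0.064
gripper_force: 0.0
```

Call:
play_rows([
  [0,0,0,0,0,0,0.75],
  [0,0,0,0,0,0,0.75],
  [0,0,0,0,0,0,0.75],
])

```text
t: 11.03
ee_pos: [0.561, -0.3804, 0.1219]
ee_rot: [-0.002, 0.383, 0.924, 0.001]
ft_force: [0.1, 2.0, -0.1]
grip_width: 0.0637
gripper_force: 0.0
```

```bash
python3 - <<'E'
from h import *
print(go([.567,-.3805,.019],np.pi/4))
E
```

```text
[0.0003, -0.0025, -0.0004, -0.0095, 0.0082, 0.2057]
```

Call:
play_rows([
  [0,0,0,-0.0095,0.008,0.06,0.75],
  [0,0,0,-0.0095,0.008,0.12,0.75],
  [0,0,0,-0.0095,0.008,0.18,0.75],
  [0,0,0,-0.0095,0.008,0.205,0.75],
  [0,0,0,-0.0095,0.008,0.205,0.75],
  [0,0,0,-0.0095,0.008,0.205,0],
  [0,0,0,-0.0095,0.008,0.205,0],
  [0,0,0,-0.0095,0.008,0.205,0],
  [0,0,0,-0.0095,0.008,0.205,0],
  [0,0,0,-0.0095,0.008,0.205,0],
  [0,0,0,-0.0095,0.008,0.205,0],
  [0,0,0,-0.0095,0.008,0.205,0],
])

```text
t: 12.03
ee_pos: [0.5695, -0.3823, 0.0229]
ee_rot: [0.001, 0.383, 0.924, 0.0]
ft_force: [-0.0, 0.1, 5.5]
grip_width: 0.0457
gripper_force: 62.4
```

```bash
python3 - <<'E'
from h import *
print(get_state()["grip_width"],go([.588,-.022,.13],np.pi/2))
E
```

```text
0.045669086648908515 [0.0002, 0.0017, -0.5001, 0.483, 0.536, -0.2145]
```

Call:
play_rows([
  [0,0,0,0,0,-0.08,0],
  [0,0,0,0,0,-0.16,0],
  [0,0,0,0,0,-0.24,0],
  [0,0,-0.07,0.05,0.055,-0.25,0],
  [0,0,-0.14,0.1,0.111,-0.25,0],
  [0,0,-0.21,0.15,0.167,-0.25,0],
  [0,0,-0.28,0.2,0.222,-0.25,0],
  [0,0,-0.35,0.25,0.278,-0.25,0],
  [0,0,-0.42,0.305,0.34,-0.25,0],
  [0,0,-0.49,0.36,0.4,-0.25,0],
  [0,0,-0.5,0.42,0.466,-0.25,0],
  [0,0,-0.5,0.483,0.536,-0.25,0],
])

```text
t: 13.03
ee_pos: [0.5862, -0.028, 0.1467]
ee_rot: [0.0, -0.0, 1.0, 0.0]
ft_force: [1.7, 0.0, -1.4]
grip_width: 0.0454
gripper_force: 61.9
```

Call:
play_rows([
  [0,0,0,0,0,0,0],
  [0,0,0,0,0,0,0],
  [0,0,0,0,0,0,0],
])

```text
t: 13.28
ee_pos: [0.5865, -0.0299, 0.1465]
ee_rot: [-0.0, -0.0, 1.0, 0.0]
ft_force: [0.3, -1.3, -1.7]
grip_width: 0.0458
gripper_force: 62.1
```

```bash
python3 - <<'E'
from h import *
jars();print(go([.588,-.022,.0289],np.pi/2))
E
```

```text
scene [367. 345.] 275 [0.6859, -0.1686]
scene [338. 358.] 299 [0.6433, -0.2233]
side [341. 216.] 396 [0.602, 0.0937]
side [269. 253.] 184 [0.3821, 0.0169]
side [401. 275.] 451 [0.6606, -0.1574]
[0.0002, -0.0, -0.001, -0.0029, 0.018, 0.2352]
```

Call:
play_rows([
  [0,0,0,-0.002,0.014,0.08,0],
  [0,0,0,-0.002,0.014,0.15,0],
  [0,0,0,-0.002,0.014,0.21,0],
  [0,0,0,-0.002,0.014,0.234,0],
  [0,0,0,-0.002,0.014,0.234,0],
  [0,0,0,-0.002,0.014,0.234,0.75],
  [0,0,0,-0.002,0.014,0.234,0.75],
  [0,0,0,-0.002,0.014,0.234,0.75],
  [0,0,0,-0.002,0.014,0.234,0.75],
  [0,0,0,-0.002,0.014,0.18,0.75],
  [0,0,0,-0.002,0.014,0.1,0.75],
  [0,0,0,-0.002,0.014,0.02,0.75],
])

```text
t: 14.38
ee_pos: [0.5863, -0.0228, 0.1371]
ee_rot: [-0.001, 0.0, 1.0, 0.0]
ft_force: [2.2, 0.1, 0.2]
grip_width: 0.0643
gripper_force: 0.0
```

Call:
play_rows([
  [0,0,0,0.04,-0.08,0,0.4],
  [0,0,0,0.08,-0.16,0,0.4],
  [0,0,0,0.12,-0.24,0,0.4],
  [0,0,0,0.16,-0.32,0,0.4],
  [0,0,0,0.2,-0.4,0,0.4],
  [0,0,0,0.2,-0.4,0,0.4],
  [0,0,0,0.2,-0.4,0,0.4],
])

```text
t: 14.97
ee_pos: [0.4861, -0.226, 0.1371]
ee_rot: [0.0, 0.002, 1.0, -0.0]
ft_force: [0.4, 0.3, -0.3]
grip_width: 0.0338
gripper_force: 0.0
```

```bash
python3 - <<'E'
from h import *
jars();print(get_state()["ee_pos"])
ims=[]
for n in("scene","side"):
    d=cam(n)
    for c,ar,px in blobs(d,(25,120,70),(35,255,255),60):
        p=ray(d,px,.082);r=cv2.minAreaRect(p.astype(np.float32)*1000);print(n,"yel",c.round(0),ar,np.round(cv2.boxPoints(r)).tolist())
    i=d["img"][180:370,220:460] if n=="side" else d["img"][200:390,210:450]
    ims.append(cv2.resize(i,None,fx=1.66,fy=1.66))
cv2.imwrite("pics/p1.png",np.hstack(ims)[:,:,::-1])
E
```

```text
scene [352. 275.] 331 [0.5844, -0.026]
scene [367. 345.] 274 [0.6859, -0.1689]
side [269. 253.] 184 [0.382, 0.0175]
side [402. 276.] 430 [0.6624, -0.1589]
[ 0.48767799 -0.22317622  0.1368858 ]
scene yel [345. 325.] 197 [[589.0, -169.0], [669.0, -171.0], [669.0, -158.0], [589.0, -156.0]]
side yel [391. 268.] 83 [[591.0, -157.0], [591.0, -164.0], [672.0, -164.0], [672.0, -157.0]]
```

View pics/p1.png

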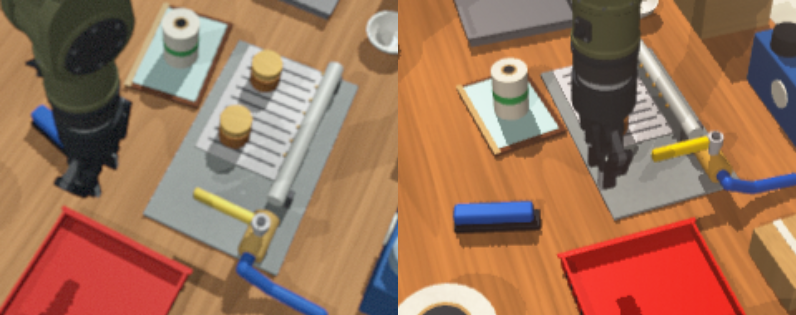

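The scene crop shows both jars standing on the plate at (266,70) and (235,125) and the roll on the board at (180,38). The lever runs from (195,192) to (262,220) and lies along world -x with its pivot at about (.682, -.163). I'll straddle the lever with the fingers 70 mm from the pivot.

Call:
play_rows([
  [0,0,0,-0.083,0.041,0,0.38],
  [0,0,0,-0.166,0.082,0,0.38],
  [0,0,0,-0.249,0.123,0,0.38],
  [0,0,0,-0.249,0.123,0,0.38],
  [0,0,0,-0.249,0.123,0,0.38],
  [0,0,0,-0.249,0.123,0,0.38],
])

```text
t: 15.67
ee_pos: [0.6128, -0.1592, 0.1359]
ee_rot: [-0.0, -0.002, 1.0, 0.0]
ft_force: [-1.2, 0.5, 0.1]
grip_width: 0.0324
gripper_force: 0.0
```

```bash
python3 - <<'E'
from h import *
print(go([.612,-.162,.066],np.pi/2))
d=cam("wrist");cv2.imwrite("pics/w2.png",d["img"][:,:,::-1])
E
```

```text
[0.0005, -0.0006, 0.0023, 0.0014, -0.0057, 0.1397]
```

View pics/w2.png

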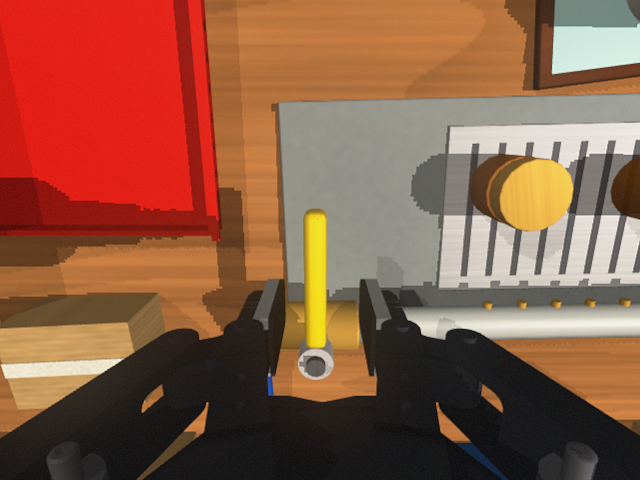

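The wrist view shows the lever at column 315 and the finger gap centred at about 322, so a 2–3 mm shift towards -y lines them up before going down.

Call:
play_rows([
  [0,0,0,0.001,-0.006,0.05,0.38],
  [0,0,0,0.001,-0.006,0.1,0.38],
  [0,0,0,0.001,-0.006,0.14,0.38],
  [0,0,0,0.001,-0.006,0.14,0.38],
  [0,0,0,0.001,-0.006,0.14,0.24],
  [0,0,0,0.001,-0.006,0.14,0.24],
  [0,0,0,0.001,-0.006,0.14,0.24],
])

```text
t: 16.3
ee_pos: [0.6126, -0.1647, 0.0684]
ee_rot: [0.001, 0.0, 1.0, 0.0]
ft_force: [-0.0, -0.3, 0.3]
grip_width: 0.0206
gripper_force: 0.0
```

Call:
play_rows([
  [0,0,0.078,-0.001,0.0171,0,0.24],
  [0,0,0.156,-0.0042,0.0339,0,0.24],
  [0,0,0.233,-0.0093,0.0502,0,0.24],
  [0,0,0.311,-0.0164,0.0657,0,0.24],
  [0,0,0.389,-0.0253,0.0803,0,0.24],
  [0,0,0.467,-0.036,0.0937,0,0.24],
  [0,0,0.544,-0.0482,0.1057,0,0.24],
  [0,0,0.622,-0.0617,0.1161,0,0.24],
  [0,0,0.7,-0.0764,0.1247,0,0.24],
  [0,0,0.778,-0.0921,0.1316,0,0.24],
  [0,0,0.856,-0.1085,0.1364,0,0.24],
  [0,0,0.933,-0.1254,0.1392,0,0.24],
])

```text
t: 17.3
ee_pos: [0.6749, -0.0953, 0.0683]
ee_rot: [0.001, 0.671, 0.741, -0.0]
ft_force: [-2.0, -2.2, 1.0]
grip_width: 0.0201
gripper_force: 1.4
```

```bash
python3 - <<'E'
from h import *
s=get_state();print(s["torque"],s["joints"])
for a in (90,95):
    t=np.deg2rad(a);print(a,go([.682-.07*np.cos(t),-.163+.07*np.sin(t),.066],np.pi/2-t))
E
```

```text
[-0.54508153  0.49369084 -0.01944955] [-1.39806869e-01  5.61069757e-01 -5.54997793e-02  9.52910786e-01
 -9.84586868e-04  1.33193106e+00]
90 [0.0007, 0.0008, 0.0631, 0.0032, 0.0146, 0.0047]
95 [0.0007, 0.0007, 0.1186, 0.0015, 0.0267, 0.0047]
```

Good so far, with light forces. I'll continue to 95° and on into the stop, watching the force.

Call:
play_rows([
  [0,0,0.06,0.001,0.0146,0,0.24],
  [0,0,0.09,0,0.02,0,0.24],
  [0,0,0.118,0,0.0267,0,0.24],
  [0,0,0.118,0,0.0267,0,0.24],
  [0,0,0.118,0,0.0267,0,0.24],
])

```text
t: 17.72
ee_pos: [0.6812, -0.0951, 0.0675]
ee_rot: [-0.003, 0.735, 0.678, -0.005]
ft_force: [-20.6, -4.2, 12.4]
grip_width: 0.0203
gripper_force: 10.4
```

```bash
python3 - <<'E'
from h import *
s=get_state();print(s["torque"],s["ee_pos"])
jars()
for n in("scene","side"):
    d=cam(n)
    for c,ar,px in blobs(d,(25,120,70),(35,255,255),40):
        p=ray(d,px,.085);r=cv2.minAreaRect(p.astype(np.float32)*1000);print(n,"yel",c.round(0),ar,np.round(cv2.boxPoints(r)).tolist())
d=cam("scene");i=d["img"][230:370,260:440];cv2.imwrite("pics/o1.png",cv2.resize(i,None,fx=3,fy=3)[:,:,::-1])
E
```

```text
[-0.9111411   4.36255273  0.20544852] [ 0.68124629 -0.09507152  0.06754279]
scene [369. 242.] 197 [0.5818, 0.0774]
scene [352. 274.] 289 [0.5822, -0.0243]
scene [367. 343.] 314 [0.6848, -0.1633]
scene [307. 417.] 694 [0.6431, -0.3579]
side [336. 219.] 241 [0.5832, 0.0843]
side [269. 253.] 182 [0.3821, 0.0174]
side [350. 246.] 269 [0.5828, -0.0242]
side [408. 272.] 386 [0.6823, -0.152]
scene yel [377. 314.] 174 [[672.0, -76.0], [678.0, -150.0], [692.0, -149.0], [686.0, -75.0]]
```

View pics/o1.png

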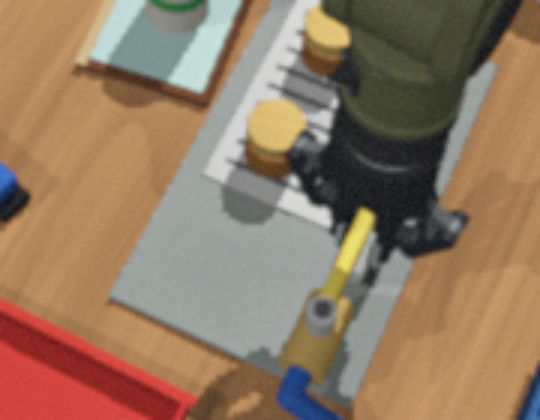

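```bash
python3 - <<'E'
from h import *
for n in("wrist","scene"):
    d=cam(n)
    for c,ar,px in blobs(d,(24,120,40),(36,255,255),40):
        p=ray(d,px,.087);v=cv2.fitLine(p.astype(np.float32),cv2.DIST_L2,0,0,0).ravel();r=cv2.minAreaRect(p.astype(np.float32)*1000);print(n,c.round(0),ar,p.mean(0),"ang off +y:",np.round(np.arctan(-v[0]/v[1]),3),np.round(r[1]))
# station yaw from white plate edge (scene): front-left edge points
d=cam("scene")
m=cv2.inRange(d["hsv"],np.array((0,0,175)),np.array((180,45,255)));q=ray(d,np.argwhere(m>0)[:,::-1],.009)
# wide: front edge per y-bin
for lo,hi in((-.06,.13),):
    k=[(q[(abs(q[:,1]-y)<.003)&(q[:,0]>.515)&(q[:,0]<.56)][:,0].min(),y) for y in np.arange(-.055,.12,.006) if ((abs(q[:,1]-y)<.003)&(q[:,0]>.515)&(q[:,0]<.56)).any()]
    k=np.array(k);print(len(k),np.polyfit(k[:,1],k[:,0],1))
E
```

```text
wrist [316. 334.] 4133 [ 0.6783412  -0.10290708] ang off +y: 0.034 [13. 65.]
scene [377. 315.] 189 [ 0.68178492 -0.11275967] ang off +y: 0.046 [15. 74.]
30 [-0.03815957  0.53505711]
```

The lever is at 0.034–0.046 rad against a station yaw of 0.038, so it is at the open stop. I'll hold it there for over 2 s.

Call:
play_rows([
  [0,0,0,0,0,0,0.24],
  [0,0,0,0,0,0,0.24],
  [0,0,0,0,0,0,0.24],
  [0,0,0,0,0,0,0.24],
  [0,0,0,0,0,0,0.24],
  [0,0,0,0,0,0,0.24],
  [0,0,0,0,0,0,0.24],
  [0,0,0,0,0,0,0.24],
  [0,0,0,0,0,0,0.24],
  [0,0,0,0,0,0,0.24],
  [0,0,0,0,0,0,0.24],
  [0,0,0,0,0,0,0.24],
])

```text
t: 19.12
ee_pos: [0.6812, -0.0951, 0.0675]
ee_rot: [-0.003, 0.735, 0.678, -0.005]
ft_force: [-20.2, -5.2, 12.9]
grip_width: 0.0205
gripper_force: 10.3
```

Call:
play_rows([
  [0,0,0,0,0,0,0.24],
  [0,0,0,0,0,0,0.24],
  [0,0,0,0,0,0,0.24],
  [0,0,0,0,0,0,0.24],
  [0,0,0,0,0,0,0.24],
  [0,0,0,0,0,0,0.24],
  [0,0,0,0,0,0,0.24],
  [0,0,0,0,0,0,0.24],
  [0,0,0,0,0,0,0.24],
  [0,0,0,0,0,0,0.24],
  [0,0,0,0,0,0,0.24],
  [0,0,0,0,0,0,0.24],
])

```text
t: 20.12
ee_pos: [0.6812, -0.0951, 0.0675]
ee_rot: [-0.003, 0.735, 0.678, -0.005]
ft_force: [-21.0, -4.7, 12.5]
grip_width: 0.0208
gripper_force: 10.3
```

Call:
play_rows([
  [0,0,0,0,0,0,0.24],
  [0,0,0,0,0,0,0.24],
  [0,0,0,0,0,0,0.24],
  [0,0,0,0,0,0,0.24],
  [0,0,0,0,0,0,0.24],
  [0,0,0,0,0,0,0.24],
  [0,0,0,0,0,0,0.24],
  [0,0,0,0,0,0,0.24],
])

```text
t: 20.78
ee_pos: [0.6813, -0.0951, 0.0675]
ee_rot: [-0.003, 0.735, 0.678, -0.005]
ft_force: [-20.8, -5.7, 13.4]
grip_width: 0.0205
gripper_force: 10.3
```

```bash
python3 - <<'E'
from h import *
jars()
print("rot",get_state()["ee_rot"])
for a in (84,77,70,63,56,49,42,35,28,21,14,7,0,-7,-10):
    t=np.deg2rad(a);g=go([.682-.07*np.cos(t),-.163+.07*np.sin(t),.067],np.pi/2-t);print(a,[round(v,3) for v in g])
E
```

```text
scene [369. 242.] 196 [0.582, 0.0776]
scene [352. 274.] 289 [0.5824, -0.024]
scene [367. 342.] 322 [0.6847, -0.1617]
scene [316. 402.] 497 [0.6458, -0.3252]
side [336. 219.] 239 [0.5833, 0.0845]
side [269. 253.] 184 [0.382, 0.0176]
side [350. 246.] 270 [0.5828, -0.0241]
side [408. 272.] 387 [0.6824, -0.1521]
rot [-0.00258824  0.73521262  0.67781532 -0.00470149]
84 [-0.007, 0.002, -0.118, 0.002, -0.013, 0.001]
77 [-0.007, 0.001, -0.196, -0.002, -0.03, 0.001]
70 [-0.007, 0.001, -0.274, -0.008, -0.046, 0.002]
63 [-0.007, 0.0, -0.352, -0.016, -0.061, 0.002]
56 [-0.007, -0.0, -0.429, -0.026, -0.075, 0.002]
49 [-0.007, -0.001, -0.507, -0.037, -0.088, 0.002]
42 [-0.007, -0.001, -0.585, -0.05, -0.099, 0.002]
35 [-0.007, -0.001, -0.663, -0.065, -0.108, 0.002]
28 [-0.007, -0.002, -0.741, -0.08, -0.116, 0.003]
21 [-0.007, -0.002, -0.818, -0.096, -0.122, 0.003]
14 [-0.007, -0.003, -0.896, -0.113, -0.126, 0.003]
7 [-0.007, -0.003, -0.974, -0.13, -0.127, 0.003]
0 [-0.007, -0.004, -1.052, -0.147, -0.127, 0.003]
-7 [-0.007, -0.004, -1.129, -0.164, -0.125, 0.003]
-10 [-0.006, -0.004, -1.163, -0.171, -0.123, 0.003]
```

Call:
play_rows([
  [0,0,-0.118,0.002,-0.013,0,0.24],
  [0,0,-0.196,-0.002,-0.03,0,0.24],
  [0,0,-0.274,-0.008,-0.046,0,0.24],
  [0,0,-0.352,-0.016,-0.061,0,0.24],
  [0,0,-0.429,-0.026,-0.075,0,0.24],
  [0,0,-0.507,-0.037,-0.088,0,0.24],
  [0,0,-0.585,-0.05,-0.099,0,0.24],
  [0,0,-0.663,-0.065,-0.108,0,0.24],
  [0,0,-0.741,-0.08,-0.116,0,0.24],
  [0,0,-0.818,-0.096,-0.122,0,0.24],
  [0,0,-0.896,-0.113,-0.126,0,0.24],
  [0,0,-0.974,-0.13,-0.127,0,0.24],
])

```text
t: 21.88
ee_pos: [0.619, -0.152, 0.068]
ee_rot: [0.0, 0.072, 0.997, 0.002]
ft_force: [-1.8, 4.0, 0.8]
grip_width: 0.0204
gripper_force: 1.7
```

```bash
python3 - <<'E'
from h import *
for a in (0,-5,-8,-10):
    t=np.deg2rad(a);print(a,go([.682-.07*np.cos(t),-.163+.07*np.sin(t),.067],np.pi/2-t))
E
```

```text
0 [0.0019, 0.0006, -0.0917, 0.0108, -0.0237, 0.0019]
-5 [0.0019, 0.0007, -0.1472, 0.0085, -0.0357, 0.0019]
-8 [0.0019, 0.0007, -0.1806, 0.0066, -0.0428, 0.0019]
-10 [0.0019, 0.0008, -0.2028, 0.0052, -0.0475, 0.0019]
```

Call:
play_rows([
  [0,0,-0.06,0.01,-0.015,0,0.24],
  [0,0,-0.0917,0.0108,-0.0237,0,0.24],
  [0,0,-0.147,0.0085,-0.0357,0,0.24],
  [0,0,-0.18,0.0066,-0.043,0,0.24],
  [0,0,-0.18,0.0066,-0.043,0,0.24],
  [0,0,-0.18,0.0066,-0.043,0,0.24],
])

```text
t: 22.38
ee_pos: [0.6139, -0.1679, 0.0682]
ee_rot: [0.002, -0.067, 0.998, 0.006]
ft_force: [0.5, 18.1, 3.1]
grip_width: 0.0206
gripper_force: 9.0
```

```bash
python3 - <<'E'
from h import *
jars()
d=cam("wrist")
for c,ar,px in blobs(d,(24,120,40),(36,255,255),400):
    p=ray(d,px,.087);v=cv2.fitLine(p.astype(np.float32),cv2.DIST_L2,0,0,0).ravel();print(c.round(0),ar,p.mean(0),"line yaw off x:",np.round(np.arctan(v[1]/v[0]),3))
E
```

```text
scene [367. 345.] 272 [0.6858, -0.1687]
side [336. 219.] 241 [0.5832, 0.0843]
side [269. 253.] 183 [0.382, 0.0175]
side [350. 246.] 267 [0.583, -0.0242]
side [411. 279.] 232 [0.6787, -0.176]
[341. 266.] 611 [ 0.5910675  -0.16461852] line yaw off x: 1.415
[327. 359.] 2365 [ 0.63219714 -0.16429528] line yaw off x: 0.029
```

The lever is at the closed stop (18 N against it, line at 0.03 rad). I'll unload, lift off and move clear.

Call:
play_rows([
  [0,0,0,0,0,0,0.24],
  [0,0,0,0,0,0,0.24],
  [0,0,0,0,0,0,0.24],
  [0,0,0,0,0.004,0,0.36],
  [0,0,0,0,0.006,0,0.38],
  [0,0,0,0,0.006,0,0.38],
  [0,0,0,0,0.006,-0.05,0.38],
  [0,0,0,0,0.006,-0.12,0.4],
  [0,0,0,0,0.006,-0.2,0.5],
  [0,0,0,0.08,0.006,-0.2,0.75],
  [0,0,0,0.16,0.006,-0.2,0.75],
  [0,0,0,0.24,0,-0.2,0.75],
])

```text
t: 23.53
ee_pos: [0.4935, -0.1902, 0.1679]
ee_rot: [0.001, -0.066, 0.998, -0.001]
ft_force: [-0.8, -1.4, 0.3]
grip_width: 0.064
gripper_force: 0.0
```

```bash
python3 - <<'E'
from h import *
for n in("scene","side"):
    d=cam(n)
    for c,ar,px in blobs(d,(15,100,90),(25,255,255),150):
        w=ray(d,c,.049)[0]
        if .5<w[0]<.65 and -.1<w[1]<.15: print(n,ar,w.round(4))
    for c,ar,px in blobs(d,(24,120,40),(36,255,255),60):
        p=ray(d,px,.085);v=cv2.fitLine(p.astype(np.float32),cv2.DIST_L2,0,0,0).ravel();print(n,ar,"lever yaw",np.round(np.arctan(v[1]/v[0]),3))
    # crate rim: dark grey component, by pixels near it
    m=cv2.inRange(d["hsv"],np.array((0,0,60)),np.array((180,60,175)));u=np.argwhere(m>0)[:,::-1];p=ray(d,u,.022)
    k=(p[:,0]>.4)&(p[:,0]<.645)&(p[:,1]>.215)&(p[:,1]<.455);M=np.zeros_like(m);M[u[k,1],u[k,0]]=255
    q=max(cv2.findContours(M,0,1)[0],key=cv2.contourArea).reshape(-1,2);r=cv2.minAreaRect((ray(d,q,.022)*1000).astype(np.float32));print(n,"crate",r)
print(go([.585,.087,.14],np.pi/2))
d=cam("scene");cv2.imwrite("pics/c1.png",d["img"][100:400,220:460][:,:,::-1])
E
```

```text
scene 321 [ 0.5852 -0.0278]
scene 219 lever yaw 0.017
scene crate ((523.9519653320312, 335.3520812988281), (212.3971405029297, 209.30551147460938), 88.6109390258789)
side 125 lever yaw 0.012
side crate ((521.0256958007812, 328.96148681640625), (219.0350341796875, 204.87904357910156), 88.20547485351562)
[0.0008, -0.0031, 0.0818, -0.2655, 0.524, 0.0519]
```

View pics/c1.png

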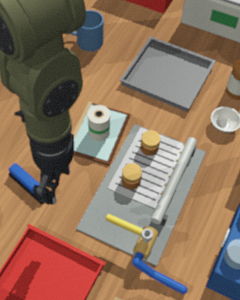

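The crop shows both jars upright on the plate at lids (150,142) and (132,175), the lever back closed, the roll on the board at (98,118) and the crate empty. I'll refine jar 1's position.

```bash
python3 - <<'E'
from h import *
for n in("scene","side"):
    d=cam(n)
    for lo in (90,110,130):
     for c,ar,px in blobs(d,(12,lo,110),(28,255,255),80):
        w=ray(d,c,.049)[0]
        if .5<w[0]<.65 and -.1<w[1]<.15: print(n,lo,ar,c.round(0),px.min(0),px.max(0),w.round(4))
E
```

```text
scene 90 316 [352. 274.] [343 265] [362 284] [ 0.5846 -0.0268]
scene 110 298 [352. 275.] [343 265] [361 284] [ 0.5848 -0.0278]
```

Call:
play_rows([
  [0,0,0.04,-0.05,0.06,0,0.8],
  [0,0,0.0818,-0.1,0.12,0,0.8],
  [0,0,0.0818,-0.13,0.18,0,0.8],
  [0,0,0.0818,-0.15,0.24,0,0.8],
  [0,0,0.0818,-0.17,0.3,0,0.8],
  [0,0,0.0818,-0.19,0.36,0,0.8],
  [0,0,0.0818,-0.22,0.44,0.02,0.8],
  [0,0,0.0818,-0.2655,0.524,0.05,0.8],
  [0,0,0.0818,-0.2655,0.524,0.05,0.8],
  [0,0,0.0818,-0.2655,0.524,0.05,0.8],
])

```text
t: 24.62
ee_pos: [0.5922, 0.0911, 0.1403]
ee_rot: [-0.0, -0.004, 1.0, 0.001]
ft_force: [-0.6, -0.2, 0.9]
grip_width: 0.0686
gripper_force: 0.0
```

```bash
python3 - <<'E'
from h import *
d=cam("wrist");print(get_state()["ee_pos"])
for c,ar,px in blobs(d,(12,110,110),(28,255,255),500):
    w=ray(d,c,.049)[0];print(ar,c.round(0),px.min(0),px.max(0),w.round(4))
cv2.imwrite("pics/w3.png",d["img"][:,:,::-1])
E
```

```text
[0.59167148 0.08921017 0.14084598]
76985 [340. 172.] [0 0] [639 409] [0.5463 0.1017]
4345 [152. 220.] [113 185] [193 257] [ 0.5799 -0.0255]
3939 [312. 223.] [277 187] [346 258] [0.5808 0.0837]
3694 [ 24. 363.] [  0 321] [ 71 412] [ 0.693  -0.1365]
1375 [150. 436.] [122 414] [172 453] [ 0.7617 -0.0486]
```

View pics/w3.png

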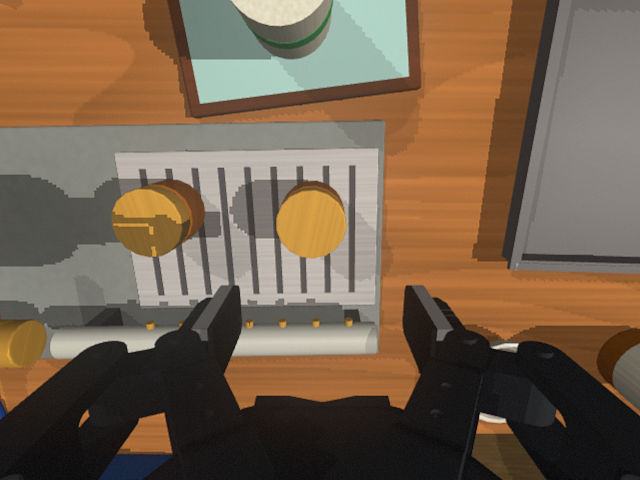

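The wrist view shows jar A's lid at (312,223) and jar B's at (152,220), giving A at (.583, .084) and B at (.582, -.028). I'll grasp A.

Call:
play_rows([
  [0,0,0,0.0174,-0.01,0.06,0.75],
  [0,0,0,0.0174,-0.01,0.12,0.75],
  [0,0,0,0.0174,-0.01,0.18,0.75],
  [0,0,0,0.0174,-0.01,0.23,0.75],
  [0,0,0,0.0174,-0.01,0.23,0.75],
  [0,0,0,0.0174,-0.01,0.23,0],
  [0,0,0,0.0174,-0.01,0.23,0],
  [0,0,0,0.0174,-0.01,0.23,0],
  [0,0,0,0.0174,-0.01,0.23,0],
  [0,0,0,0.0174,-0.01,0.23,0],
  [0,0,0,0.0174,-0.01,0.23,0],
  [0,0,0,0.0174,-0.01,0.23,0],
])

```text
t: 25.67
ee_pos: [0.5832, 0.0828, 0.0278]
ee_rot: [0.001, -0.002, 1.0, 0.0]
ft_force: [-0.4, -0.1, 5.6]
grip_width: 0.0456
gripper_force: 62.1
```

```bash
python3 - <<'E'
from h import *
print(get_state()["ee_pos"],go([.565,.333,.13],np.pi/2))
E
```

```text
[0.58321727 0.08279388 0.0277924 ] [0.0005, 0.0015, 0.0022, 0.0343, 0.5007, -0.2041]
```

Call:
play_rows([
  [0,0,0,0,0,-0.07,0],
  [0,0,0,0,0,-0.14,0],
  [0,0,0,0.004,0.06,-0.2,0],
  [0,0,0,0.01,0.13,-0.2,0],
  [0,0,0,0.016,0.2,-0.2,0],
  [0,0,0,0.022,0.28,-0.2,0],
  [0,0,0,0.028,0.36,-0.2,0],
  [0,0,0,0.034,0.44,-0.2,0],
  [0,0,0,0.034,0.5,-0.2,0],
  [0,0,0,0.034,0.5,-0.2,0],
  [0,0,0,0.034,0.5,-0.2,0],
  [0,0,0,0.034,0.5,-0.2,0],
])

```text
t: 26.67
ee_pos: [0.5638, 0.3322, 0.1263]
ee_rot: [-0.0, -0.002, 1.0, -0.0]
ft_force: [-0.1, 0.3, -1.7]
grip_width: 0.0456
gripper_force: 62.3
```

```bash
python3 - <<'E'
from h import *
print(get_state()["ee_pos"],go([.565,.333,.0238],np.pi/2))
E
```

```text
[0.56376298 0.33215429 0.12634032] [-0.0002, -0.0005, 0.0025, -0.0026, 0.0018, 0.2051]
```

Call:
play_rows([
  [0,0,0,0,0,0.07,0],
  [0,0,0,0,0,0.14,0],
  [0,0,0,0,0,0.185,0],
  [0,0,0,0,0,0.205,0],
  [0,0,0,0,0,0.205,0],
  [0,0,0,0,0,0.205,0.75],
  [0,0,0,0,0,0.205,0.75],
  [0,0,0,0,0,0.205,0.75],
  [0,0,0,0,0,0.205,0.75],
  [0,0,0,0,0,0.15,0.75],
  [0,0,0,0,0,0.07,0.75],
  [0,0,0,0,0,-0.02,0.75],
])

```text
t: 27.67
ee_pos: [0.5631, 0.3318, 0.1335]
ee_rot: [-0.001, -0.002, 1.0, -0.0]
ft_force: [1.2, 1.0, 0.6]
grip_width: 0.0643
gripper_force: 0.0
```

```bash
python3 - <<'E'
from h import *
print(go([.583,-.028,.14],np.pi/2))
E
```

```text
[-0.0006, -0.0017, 0.0021, -0.0374, -0.7197, -0.0124]
```

Call:
play_rows([
  [0,0,0,-0.004,-0.08,-0.012,0.75],
  [0,0,0,-0.008,-0.16,-0.012,0.75],
  [0,0,0,-0.012,-0.24,-0.012,0.75],
  [0,0,0,-0.016,-0.32,-0.012,0.75],
  [0,0,0,-0.02,-0.4,-0.012,0.75],
  [0,0,0,-0.025,-0.48,-0.012,0.75],
  [0,0,0,-0.03,-0.56,-0.012,0.75],
  [0,0,0,-0.034,-0.64,-0.012,0.75],
  [0,0,0,-0.037,-0.72,-0.012,0.75],
  [0,0,0,-0.037,-0.72,-0.012,0.75],
  [0,0,0,-0.037,-0.72,-0.012,0.75],
  [0,0,0,-0.037,-0.72,-0.012,0.75],
])

```text
t: 28.67
ee_pos: [0.5841, -0.0274, 0.1396]
ee_rot: [0.0, -0.001, 1.0, 0.001]
ft_force: [-0.7, 0.2, 0.7]
grip_width: 0.0639
gripper_force: 0.0
```

```bash
python3 - <<'E'
from h import *
d=cam("wrist");print(get_state()["ee_pos"])
for c,ar,px in blobs(d,(12,110,110),(28,255,255),500):
    if ar<9000: w=ray(d,c,.054)[0];print(ar,c.round(0),w.round(4),go(np.r_[w,.026],np.pi/2))
E
```

```text
[ 0.58410077 -0.02662248  0.13948656]
3773 [328. 236.] [ 0.58   -0.0239] [0.0008, 0.0003, 0.0025, 0.0083, 0.0051, 0.227]
3755 [105. 294.] [ 0.6233 -0.1805] [0.0008, 0.0003, 0.0025, -0.077, -0.3083, 0.2266]
8345 [ 33. 334.] [ 0.6548 -0.2385] [0.0008, 0.0003, 0.0025, -0.1397, -0.4246, 0.2265]
5303 [326. 384.] [ 0.6978 -0.0248] [0.0008, 0.0003, 0.0025, -0.2274, 0.0025, 0.2271]
1849 [156. 440.] [ 0.7508 -0.1605] [0.0008, 0.0003, 0.0025, -0.3323, -0.2693, 0.2268]
903 [486. 428.] [0.7389 0.1029] [0.0008, 0.0003, 0.0025, -0.3105, 0.2575, 0.2274]
```

Jar B is still in place at about (.581, -.025). Grasping it.

Call:
play_rows([
  [0,0,0,0.006,0.004,0.06,0.75],
  [0,0,0,0.006,0.004,0.12,0.75],
  [0,0,0,0.006,0.004,0.18,0.75],
  [0,0,0,0.006,0.004,0.227,0.75],
  [0,0,0,0.006,0.004,0.227,0.75],
  [0,0,0,0.006,0.004,0.227,0],
  [0,0,0,0.006,0.004,0.227,0],
  [0,0,0,0.006,0.004,0.227,0],
  [0,0,0,0.006,0.004,0.227,0],
  [0,0,0,0.006,0.004,0.227,0],
  [0,0,0,0.006,0.004,0.227,0],
  [0,0,0,0.006,0.004,0.227,0],
])

```text
t: 29.72
ee_pos: [0.5818, -0.0253, 0.0266]
ee_rot: [0.001, -0.002, 1.0, 0.0]
ft_force: [-0.1, 0.1, 2.9]
grip_width: 0.046
gripper_force: 61.8
```

```bash
python3 - <<'E'
from h import *
jars();print(get_state()["ee_pos"],go([.475,.333,.14],np.pi/2))
E
```

```text
scene [402. 173.] 238 [0.5673, 0.3257]
scene [367. 345.] 276 [0.6859, -0.1689]
scene [341. 360.] 211 [0.651, -0.223]
side [303. 171.] 182 [0.5632, 0.3244]
side [269. 253.] 181 [0.3821, 0.0177]
side [400. 276.] 461 [0.6598, -0.1573]
[ 0.58181486 -0.02533395  0.02654856] [0.0005, 0.0011, 0.0021, 0.2109, 0.7175, -0.2267]
```

Call:
play_rows([
  [0,0,0,0,0,-0.075,0],
  [0,0,0,0,0,-0.15,0],
  [0,0,0,0,0,-0.227,0],
  [0,0,0,0.022,0.075,-0.23,0],
  [0,0,0,0.044,0.15,-0.23,0],
  [0,0,0,0.066,0.225,-0.23,0],
  [0,0,0,0.088,0.3,-0.23,0],
  [0,0,0,0.11,0.375,-0.23,0],
  [0,0,0,0.132,0.45,-0.23,0],
  [0,0,0,0.158,0.54,-0.23,0],
  [0,0,0,0.185,0.63,-0.23,0],
  [0,0,0,0.211,0.7175,-0.23,0],
])

```text
t: 30.82
ee_pos: [0.4774, 0.3207, 0.1408]
ee_rot: [-0.0, -0.002, 1.0, 0.0]
ft_force: [0.5, 1.0, 0.3]
grip_width: 0.0457
gripper_force: 62.1
```

Call:
play_rows([
  [0,0,0,0,0,0,0],
  [0,0,0,0,0,0,0],
  [0,0,0,0,0,0,0],
])

```text
t: 31.07
ee_pos: [0.4781, 0.3188, 0.1406]
ee_rot: [-0.0, -0.002, 1.0, -0.0]
ft_force: [0.8, -0.3, -1.3]
grip_width: 0.0459
gripper_force: 62.2
```

```bash
python3 - <<'E'
from h import *
print(get_state()["ee_pos"],go([.475,.333,.0225],np.pi/2))
E
```

```text
[0.47805169 0.31879184 0.1405582 ] [-0.0003, -0.0003, 0.0026, 0.0059, 0.0285, 0.2361]
```

Call:
play_rows([
  [0,0,0,0.005,0.028,0.07,0],
  [0,0,0,0.005,0.028,0.14,0],
  [0,0,0,0.005,0.028,0.21,0],
  [0,0,0,0.005,0.028,0.235,0],
  [0,0,0,0.005,0.028,0.235,0],
  [0,0,0,0.005,0.028,0.235,0.75],
  [0,0,0,0.005,0.028,0.235,0.75],
  [0,0,0,0.005,0.028,0.235,0.75],
  [0,0,0,0.005,0.028,0.235,0.75],
  [0,0,0,0.005,0.028,0.18,0.75],
  [0,0,0,0.005,0.028,0.1,0.75],
  [0,0,0,0.005,0.028,0,0.75],
])

```text
t: 32.07
ee_pos: [0.4748, 0.3322, 0.133]
ee_rot: [-0.001, -0.002, 1.0, -0.0]
ft_force: [0.4, 1.1, 0.5]
grip_width: 0.0641
gripper_force: 0.0
```

Call:
play_rows([
  [0,0,0,0,-0.08,-0.04,0.75],
  [0,0,0,0,-0.16,-0.08,0.75],
  [0,0,0,0,-0.24,-0.12,0.75],
  [0,0,0,0,-0.32,-0.12,0.75],
  [0,0,0,0,-0.4,-0.12,0.75],
  [0,0,0,0,-0.48,-0.12,0.75],
  [0,0,0,0,-0.56,-0.12,0.75],
  [0,0,0,0,-0.64,-0.12,0.75],
  [0,0,0,0,-0.72,-0.12,0.75],
  [0,0,0,0,-0.8,-0.12,0.75],
  [0,0,0,0,-0.88,-0.12,0.75],
  [0,0,0,0,-0.95,-0.12,0.75],
])

```text
t: 33.07
ee_pos: [0.4773, -0.1445, 0.1931]
ee_rot: [0.001, -0.001, 1.0, -0.0]
ft_force: [-0.3, 0.4, 0.5]
grip_width: 0.0641
gripper_force: 0.0
```

```bash
python3 - <<'E'
from h import *
jars();print(get_state()["t"])
for n in("scene","side"):
    d=cam(n)
    for c,ar,px in blobs(d,(24,120,40),(36,255,255),60):
        p=ray(d,px,.085);v=cv2.fitLine(p.astype(np.float32),cv2.DIST_L2,0,0,0).ravel();print(n,ar,"lever yaw",np.round(np.arctan(v[1]/v[0]),3))
d=cam("side");i=d["img"][130:320,200:440];cv2.imwrite("pics/f1.png",cv2.resize(i,None,fx=3,fy=3)[:,:,::-1])
E
```

```text
scene [372. 163.] 229 [0.4799, 0.3252]
scene [402. 174.] 234 [0.5675, 0.3254]
scene [367. 345.] 274 [0.6859, -0.1689]
side [302. 171.] 156 [0.5601, 0.3251]
side [274. 177.] 194 [0.4752, 0.3247]
side [269. 253.] 180 [0.3821, 0.0176]
side [402. 276.] 419 [0.6634, -0.1601]
33.1667
scene 218 lever yaw 0.01
side 119 lever yaw 0.003
```

View pics/f1.png

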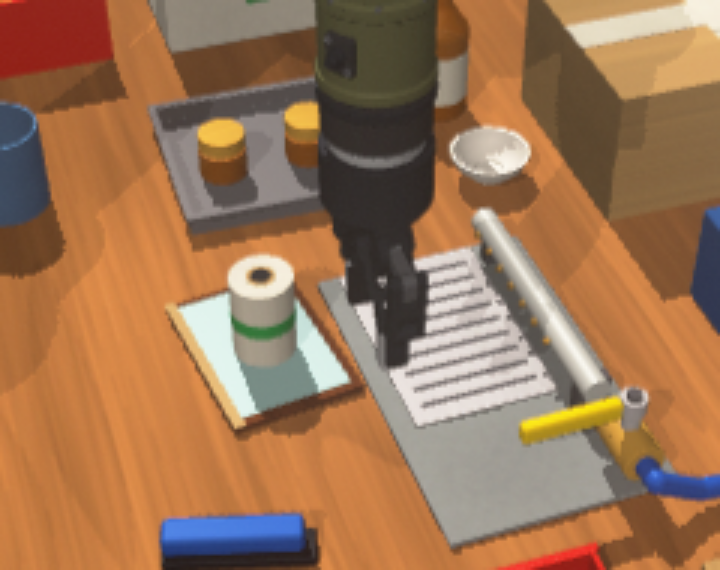

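The jars stand in the crate at (222,150) and (303,133), the roll stands on the board and the lever looks closed. I'll check the lever angle against the station from above.

Call:
play_rows([
  [0,0,0,-0.07,0,-0.02,0.75],
  [0,0,0,-0.14,0.02,-0.04,0.75],
  [0,0,0,-0.2,0.04,-0.06,0.75],
  [0,0,0,-0.2,0.04,-0.06,0.75],
  [0,0,0,-0.2,0.04,-0.06,0.75],
  [0,0,0,-0.2,0.04,-0.06,0.75],
])

```text
t: 33.82
ee_pos: [0.5768, -0.12, 0.2219]
ee_rot: [-0.001, -0.003, 1.0, 0.0]
ft_force: [-0.2, 1.0, -0.6]
grip_width: 0.0641
gripper_force: 0.0
```

```bash
python3 - <<'E'
from h import *
print(get_state()["ee_pos"])
d=cam("wrist");cv2.imwrite("pics/w4.png",d["img"][:,:,::-1])
for c,ar,px in blobs(d,(24,120,40),(36,255,255),400):
    p=ray(d,px,.089);v=cv2.fitLine(p.astype(np.float32),cv2.DIST_L2,0,0,0).ravel();print(c.round(0),ar,p.mean(0),np.ptp(p,0),"lever yaw",np.round(np.arctan(v[1]/v[0]),3))
m=cv2.inRange(d["hsv"],np.array((0,0,150)),np.array((180,45,255)));q=ray(d,np.argwhere(m>0)[:,::-1],.009)
k=np.array([(q[(abs(q[:,1]-y)<.002)&(q[:,0]>.515)&(q[:,0]<.56)][:,0].min(),y) for y in np.arange(-.055,.1,.004) if ((abs(q[:,1]-y)<.002)&(q[:,0]>.515)&(q[:,0]<.56)).any()])
print(len(k),np.polyfit(k[:,1],k[:,0],1) if len(k)>5 else 0)
E
```

```text
[ 0.57677278 -0.12000514  0.2219002 ]
[271. 282.] 1185 [ 0.62719718 -0.16351061] [0.08266858 0.01388899] lever yaw 0.028
39 [-0.18149006  0.5277029 ]
```

View pics/w4.png

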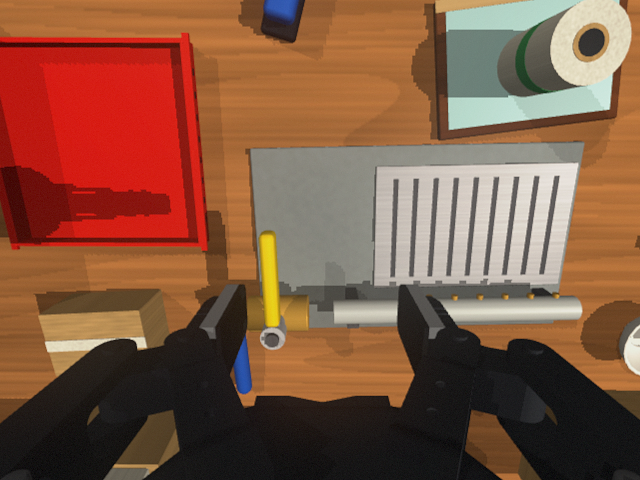

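The lever yaw is 0.028. The base plate's front edge, from (250,149) to (583,142), gives about 0.02, so the lever is at its closed stop. Nothing touches the robot, so I'm handing in.

```bash
python3 -c "
from rig import ctrl;print(ctrl.finish_job())"
```

```text
the job is handed in; nothing more can be done
None
```

The job is handed in at about 34 s (no verdict came back): the roll stands on the board, the lever went to its open stop for over 3 s and back to closed, and both jars then went from the blow-off plate into the grey crate.

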